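# Wind the tray lift up level with the bench

### The arm

A 6-joint arm with a two-finger parallel gripper is mounted at the origin on the work surface. World frame = base frame: x ahead of the robot, y to its left, z up, the work surface at z = 0. Lengths are in m, angles in rad, forces in N, time in s.
With the tool pointing down it reaches from about 0.225 to 0.875 m from the base axis. Payload 3.4 kg.
Tool frame: the origin (TCP) lies midway between the tips of the shut fingers; the grasp point (between the pads) lies 19 mm behind it; x points along the fingers, z is the direction in which the jaws open and shut, and the axes are right-handed (so a half turn about x gives the same grasp; the last joint's range is limited). The gripper opens to 85 mm and grips with 20 to 120 N. Pads are 22 mm wide; open, the fingers measure 114 mm over their backs; the gripper's body (76 mm by 85 mm) begins 54 mm behind the grasp point. The pads swing forward as they close: fully open they stand 13 mm farther back than shut.
Start: joints at [-1.343, 0.276, 1.505, -0, 1.361, -0.121], TCP at [0.197, -0.54, 0.231] pointing down, gripper open.
Joint ranges: [-2.89, 2.89], [-0.75, 2.08], [0.22, 2.7], [-1.18, 4.32], [0.11, 2.71], [-2.7, 2.7]. Speed limits (rad/s): [2.57, 2.57, 3.14, 3.14, 3.14, 3.14].

### API

Orientations are given as a unit quaternion [w, x, y, z].
In Python, from rig import manip, eyes gives the robot as it stands. The module is installed in compiled form; this text tells all that it offers.
- The arm moves only by the shell command python3 -m crank 'ROWS' [FORCE]. ROWS is JSON, a list of rows, each a list of 7 numbers: the shift along the tool's x, y, z in cm, then the turn, a rotation vector about the tool's x, y, z in degrees, then the finger opening in cm, from 0 to 8.54. A call has 1 to 5 rows; each row is the pose to reach, as a shift and turn from the pose commanded when the call began, along the tool's axes at that moment; what a row does not reach only later rows make up. A row lasts 1/8 s, in which the tool goes at most 62.5 mm and 10.7 degrees, less where a joint would pass 70% of its speed; a pose out of reach is approached as far as the arm can. A call with a gripper value outside its range is refused whole. The fingers move at their own pace and stop on an object; FORCE is the grip in N (left out, the last holds). Time passes only in rows, so rows that repeat a pose let the fingers close. It gives the time, the measured TCP pose, the force and the opening at its end, in the units of the state.
- manip.get_state(): the state, without advancing time (a new reading comes with each control period).
- eyes.get_image(name): name is "scene" or "top" or "wrist"; returns a dict with "color" (384x512x3 uint8, blue, green, red), "z_map" (384x512 float32, m along the optical axis (not along the pixel's ray), 0 where there is no reading), "vertical_fov" (degrees; the focal length in pixels is half the picture's height over the tangent of half this angle, whatever the lens; pixels are square), "cx", "cy" (the principal point, pixels), "eye" and "attitude" of the camera in the world. Camera axes: x right, y up, looking along -z (the intrinsics and any distortion apply to the point x, -y, -z); pixel columns grow to the right and rows downward; lengths in m; the calibration is good to about 2 mm. A picture is of the moment at which its call begins.
- manip.sign_off(): hands the job in, once; it reports no verdict.
The state is a dict: "clock": time; "qpos": joint angles; "qd": joint speeds; "effort": joint torques, N m; "position": TCP position; "ee_rot": TCP orientation; "contact_force": force on the tool from outside, world axes, zero at the start; "moment": the same for the moment, N m; "width": finger opening in m.
Only numpy, scipy, OpenCV 4.12 (cv2) and the standard library are available. Lean on these libraries where they do the work, as an engineer would, in place of code of your own. Each camera call takes 0.05 s, during which the arm holds its last target.

### The job

Take the crank handle from its stand, fit it fully down on the square end of the tray lift's screw, and wind the lift up until its deck is level with the top of the slab bench beside it, so that the seedling tray can be slid straight across. Feel the socket gently onto the square rather than forcing it, wind smoothly without straining the crank sideways, keep the tray standing where it is on the deck, and let go with the crank left on the screw; leave everything else on the table alone.

Things in the scene. Friction and masses are not known exactly. Their poses are not given: they have to be found in the camera images.
- crank: loose crank handle of dark steel, about 0.4 kg, parked on its stand. Hub: upright square block 36 x 36 mm, 58 mm tall. Origin: centre of the hub's underside; z up; x along the flat arm (24 mm wide, 48 to 58 mm above the origin) to the hand grip. In the underside is a square socket 22 x 22 mm, 44 mm deep, sides along x and y. Centre of mass about 25 mm from the hub's axis towards the grip.
- hub_mid (a point): point on the crank hub's axis, 32 mm above its underside. The hub's faces towards +y and -y (36 mm apart) are free over their full height, for gripping from above. Axes as the crank's; moves with it.
- grip_mid (a point): middle of the crank's upright hand grip: a black plastic sleeve 26 mm across, from 60 to 134 mm above the hub's underside, 90 mm from the hub's axis, free to spin on its pin (this point is 95 mm above the underside). Moves with the crank.
- rack: parking stand of the crank, bolted to the table. Origin on the table under the hub, z up. Post 34 mm across, 38 mm tall, on which the hub stands, with a round pin 16 mm thick reaching to 64 mm, loose in the crank's socket; 70 mm along +x a rest plate, 86 mm tall, carries the crank's arm. The crank lifts straight off: 30 mm up clears it.
- lift: tray lift, fixed: green foot plate, two guide rods, green crosshead (150 mm along y, 56 mm along x, top 175 mm above the table), upright screw between the rods. Origin on the table under the screw's axis, z up; the deck sticks out along x. Right-handed screw: clockwise seen from above raises the deck 10 mm a turn (46 mm travel); it stays where it is left. About 3 N at the hand grip turns it.
- shaft_top (a point): centre of the screw's top end, on its axis, 229 mm above the table. Below it: a square chamfer 8 mm tall (13 to 20 mm across), a square 20 x 20 mm, 30 mm tall (1 mm play each side in the crank's socket), then a round shoulder, 38 mm below this point, where the crank's underside comes to rest. The square's angle about the axis is random and not measured: this frame is the lift's and does not turn.
- deck_edge (a point): top surface of the lift's aluminium deck (290 x 230 mm), middle of its edge next to the slab bench; rises with the deck
- slab_edge (a point): top surface of the fixed perforated slab bench (340 x 270 mm) that stands on legs beside the deck, at the middle of its edge next to the deck; 11 to 22 mm higher than the deck at the start
- tray: black plug tray of seedlings, 210 x 165 x 48 mm (seedlings to about 90 mm), loose on the deck; origin: centre of its underside, z up. About 0.7 kg.
- dibber: turned wooden dibber, 155 mm long, 30 mm thick, lying on the table in front of the lift
- spanner: steel open-ended spanner, 160 mm long, lying flat in front of the lift
- tube_pot: black tube pot with one seedling, 52 mm across, 150 mm tall (seedling to 230 mm), standing
- clay_pot: empty clay pot, 102 mm across, 85 mm tall, standing
- sprayer: white closed bottle, 70 mm across, 190 mm tall, standing
- jar: jar with a lid, 64 mm across, 85 mm tall, standing
- notebook: pad of paper on a clipboard, 150 x 210 mm, 16 mm thick, lying flat
There are look-alikes about, which are no part of the job. Leave any red or yellow look-alike of the crank alone.

How it is judged:
On the way, in this order (a step that is already met when the one before it is completed fails the run):
1. the crank stands fully down on the screw's square end, the deck still below the bench (z of crank in the frame of shaft_top below -0.033 m and horizontal distance between crank and shaft_top below 0.004 m and angle between crank's own z axis and vertical below 0.12 rad and z of deck_edge in the frame of slab_edge below -0.008 m), for 0.2 s.
2. with the crank on the screw, the deck comes level with the slab bench (z of crank in the frame of shaft_top below -0.033 m and horizontal distance between crank and shaft_top below 0.004 m and angle between crank's own z axis and vertical below 0.12 rad and z of deck_edge in the frame of slab_edge between -0.0025 and 0.0025 m), for 0.2 s.
At the end, for the whole second after the job is handed in: The deck's top is level with the slab bench's top within 2.5 mm; the crank is fully down on the screw's square end (underside within 5 mm of the shoulder, upright, within 4 mm of the axis), released and still; the tray stands upright and still on the deck (all of step 2 and angle between tray's own z axis and vertical below 0.1 rad and linear speed of tray below 0.02 m/s and linear speed of crank below 0.03 m/s and z of tray in the frame of deck_edge between -0.006 and 0.006 m); the robot touches nothing.
It fails at once if the crank is rammed on the screw's end before it is fully down (contact force between crank and lift above 50 N and z of crank in the frame of shaft_top above -0.033 m).
It fails at once if the crank is jammed hard against the lift (contact force between crank and lift above 160 N).
It fails at once if the tray is pushed well out of its place on the deck (by 20 mm or more), or tipped (angle between tray's own z axis and vertical above 0.25 rad or x of tray in the frame of lift below 0.165 m or x of tray in the frame of lift above 0.225 m or y of tray in the frame of lift below -0.032 m or y of tray in the frame of lift above 0.032 m).
It fails at once if a bystander is moved by more than 30 mm (distance of any of dibber, spanner, tube_pot, clay_pot, sprayer, jar, notebook from where it was at the start of the episode above 0.03 m).
It also fails if it takes over 72 s, if anything falls off the work surface, if the arm or the gripper's body presses on something with over 40 N, if the wrist force passes 120 N, or if a joint passes its speed limit or range.

## Working session

There is one attempt and no reset: what is moved stays moved. The work goes in short steps, Python scripts to look and compute and a shell command to move; the robot and the scene stay as the last step left them, time stands still between calls to the robot, and variables do not carry over. Pictures are saved under pics/ and viewed, and the job is handed in when it is done.

```bash
ls; mkdir -p pics
cat > h.py <<'E'
import numpy as np,cv2
from rig import manip,eyes
from scipy.spatial.transform import Rotation as R
def rot(q): q=np.array(q); return R.from_quat([q[1],q[2],q[3],q[0]]).as_matrix() if q.shape==(4,) else q
def grab(n,f=None):
    d=eyes.get_image(n)
    if f: cv2.imwrite('pics/'+f,d['color']); np.savez('pics/'+f+'.npz',**{k:np.array(v) for k,v in d.items()})
    return d
def load(f): 
    z=np.load('pics/'+f+'.npz'); return {k:z[k] for k in z}
def F(d): return 384/2/np.tan(np.radians(float(d['vertical_fov']))/2)
def ray(d,u,v):
    f=F(d); c=np.array([(u-d['cx'])/f,-(v-d['cy'])/f,-1.0]); return np.array(d['eye']),rot(d['attitude'])@c
def onplane(d,u,v,z):
    e,r=ray(d,u,v); return e+r*(z-e[2])/r[2]
def pt(d,u,v):
    e,r=ray(d,u,v); return e+r*float(d['z_map'][int(v),int(u)])
def cloud(d):
    f=F(d); vv,uu=np.mgrid[0:384,0:512]; c=np.stack([(uu-d['cx'])/f,-(vv-d['cy'])/f,-np.ones(uu.shape)],-1)*d['z_map'][...,None]
    return c@rot(d['attitude']).T+np.array(d['eye'])
def proj(d,p):
    c=rot(d['attitude']).T@(np.array(p)-d['eye']); f=F(d); return d['cx']+f*c[0]/-c[2], d['cy']-f*c[1]/-c[2]
E
python3 - <<'E'
from h import *
for n in ['scene','top','wrist']:
    d=grab(n,n+'0.png'); print(n,{k:v for k,v in d.items() if k not in('color','z_map')})
print(manip.get_state())
E
```

```text
pics
scene {'vertical_fov': 47.538350194048206, 'cx': 258.28535221144193, 'cy': 196.7806460050049, 'eye': array([1.25012234, 0.55654384, 1.13140137]), 'attitude': array([0.41813373, 0.16656608, 0.34763713, 0.82253775])}
top {'vertical_fov': 53.29435973685115, 'cx': 253.87761713714139, 'cy': 188.7523411153087, 'eye': array([ 0.376635  , -0.05171801,  1.22484706]), 'attitude': array([ 0.70740603,  0.03321084, -0.03473297, -0.70517187])}
wrist {'vertical_fov': 65.21715104644288, 'cx': 248.41212225130818, 'cy': 193.4388831820571, 'eye': array([ 0.26190029, -0.51662401,  0.37296543]), 'attitude': array([ 0.81146033, -0.11331299,  0.07993782, -0.56771669])}
{'clock': 0.15, 'qpos': array([-1.34301043e+00,  2.76470634e-01,  1.50584244e+00, -2.17451954e-05,
        1.36070719e+00, -1.21022653e-01]), 'qd': array([-0.00017864, -0.00191679, -0.00397807,  0.00069972,  0.00021822,
        0.00181897]), 'effort': array([ 1.19020395e-03, -4.17145479e+01, -2.46031290e+01,  1.05928737e-04,
        7.66260666e-03,  1.58126704e-05]), 'position': array([ 0.19640781, -0.53999413,  0.23062646]), 'ee_rot': array([ 0.5787961 ,  0.40598464,  0.57955702, -0.40532112]), 'contact_force': array([0.90349057, 0.04679569, 0.19997798]), 'moment': array([ 0.05981492, -0.02817889, -0.03291698]), 'width': 0.08528537099681929}
```

View pics/scene0.png

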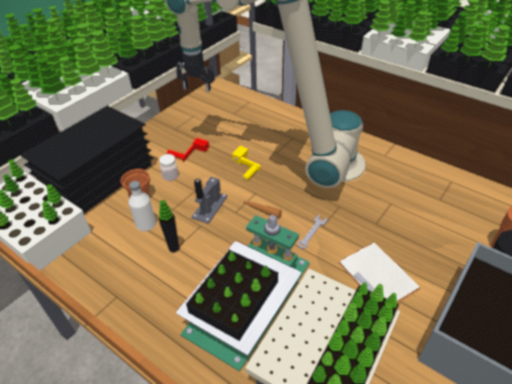

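View pics/top0.png

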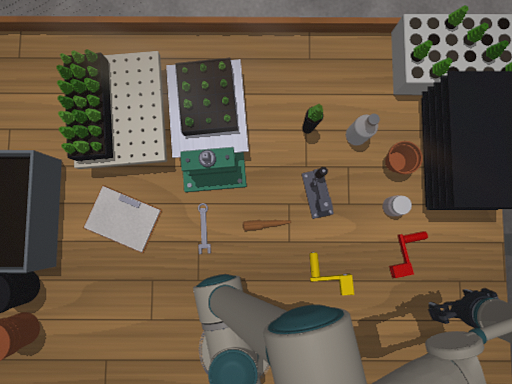

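View pics/wrist0.png

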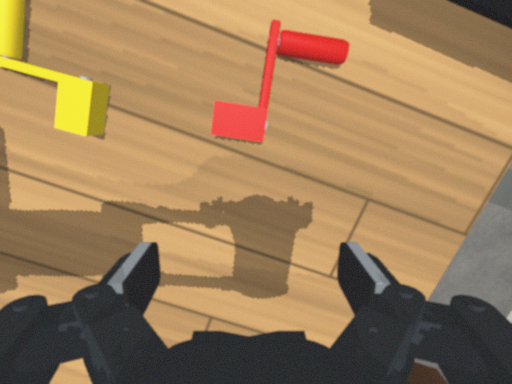

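Candidates for the crank: the dark one on a stand at top (318,192), the red one lying flat at (408,255) and the yellow one lying flat at (332,275). By the description it is the dark steel one on the stand. I'll check it in a crop and look at its depth.

Run:
```python
from h import *
t=load('top0.png'); s=load('scene0.png')
a=cv2.resize(t['color'][155:225,290:350],None,fx=6,fy=6,interpolation=2)
b=cv2.resize(s['color'][170:225,185:235],None,fx=6,fy=6,interpolation=2)
c=cv2.resize(t['color'][135:205,170:260],None,fx=4,fy=4,interpolation=2)
H=480; im=np.zeros((H,1060,3),np.uint8)
x=0
for i in(a,b,c): im[:min(H,i.shape[0]),x:x+i.shape[1]]=i[:H]; x+=i.shape[1]
cv2.imwrite('pics/crop1.png',cv2.resize(im,None,fx=.75,fy=.75))
P=cloud(t)
for v in range(165,222,3): print(v,[int(1000*P[v,u,2]) for u in range(300,340,3)])
print('lift')
for v in range(140,196,4): print(v,[int(1000*P[v,u,2]) for u in range(176,256,5)])
```

```text
165 [0, 0, 0, 0, 5, 2, 2, -6, 1, -3, -1, 0, -2, 6]
168 [-1, 2, -2, 0, -3, -3, 94, 169, 172, -3, -3, 0, -1, 2]
171 [-6, -3, -3, 9, 10, 93, 168, 170, 172, 167, -1, 0, -4, -2]
174 [0, 6, 9, 5, 6, 109, 150, 170, 169, -1, 4, 4, 4, 0]
177 [-2, 9, 4, 7, 11, 94, 119, 118, 8, -3, 1, 0, -1, 0]
180 [2, 6, 7, 6, 11, 84, 99, 96, 85, -1, 3, 0, -6, 1]
183 [0, -2, 3, 15, 65, 87, 92, 94, 95, -3, -4, 0, -1, -1]
186 [0, -1, 3, 7, 36, 9, 93, 92, 93, 4, -1, 0, -4, 0]
189 [0, -1, 9, 10, 10, 9, 97, 96, 90, 4, 1, 1, -2, 2]
192 [0, -1, 8, 11, 6, 7, 94, 96, 98, 8, 2, 1, -1, 1]
195 [-4, -2, 5, 11, 7, 8, 5, 95, 94, 93, 1, -1, 0, 0]
198 [2, -1, 0, 3, 12, 9, 11, 95, 95, 98, 92, -1, 0, -2]
201 [0, 0, 0, 10, 5, 41, 90, 95, 99, 98, 101, 0, -3, -1]
204 [-4, -1, 2, 2, 7, 12, 81, 95, 102, 97, 95, -2, -3, -1]
207 [-4, -2, 3, 5, 7, 10, 66, 98, 95, 95, 95, 2, -2, 2]
210 [0, 0, 4, 0, 9, 5, 56, 97, 74, 8, 11, 0, -5, -4]
213 [2, 0, -4, -1, 7, 11, 12, 9, 5, 5, 9, 2, -2, 0]
216 [1, 0, -2, 1, 7, 3, 10, 6, 0, 0, 1, -3, 0, 2]
219 [-4, 0, 2, -1, 0, -3, 2, 0, 2, -2, -4, 0, 0, 0]
lift
140 [86, 81, 86, 77, 84, 83, 86, 81, 84, 84, 79,
[... 223 characters left out ...]
 11, 10, 1, 2]
156 [85, 174, 173, 174, 171, 220, 230, 191, 176, 174, 183, 173, 12, 8, 0, 2]
160 [-2, 171, 181, 175, 174, 187, 201, 192, 173, 171, 174, 179, 12, 12, -1, 2]
164 [0, 174, 176, 176, 173, 185, 190, 186, 176, 174, 175, 175, 12, 9, 3, -2]
168 [1, 174, 172, 176, 175, 172, 168, 168, 161, 80, 79, 82, 52, 12, 0, 0]
172 [0, -2, 10, 78, 78, 81, 77, 82, 72, 63, 50, 14, 13, 7, 3, -6]
176 [2, 0, 14, 13, 8, 12, 15, 15, 16, 11, 12, 10, 10, 11, 3, 0]
180 [0, 1, 11, 14, 11, 11, 10, 8, 15, 12, 7, 14, 14, 16, -1, 1]
184 [0, 3, 9, 15, 13, 13, 13, 11, 11, 11, 11, 12, 9, 9, 0, 2]
188 [-1, 0, 14, 11, 11, 12, 14, 10, 10, 7, 4, -1, 0, 2, -1, 0]
192 [-1, -3, -4, -2, 3, -4, -1, 0, 0, 2, 0, 0, -2, 0, 0, 0]
```

View pics/crop1.png

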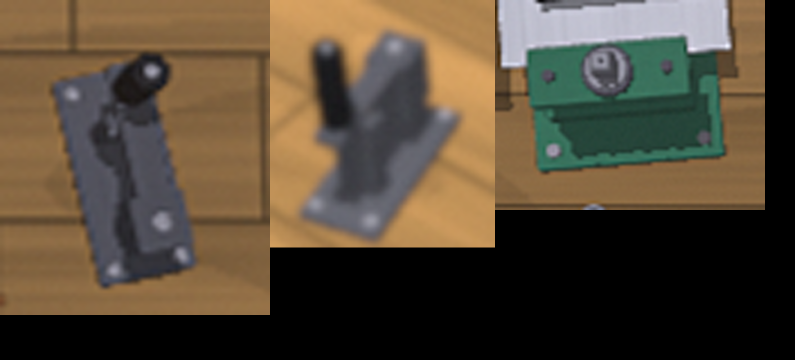

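The crop confirms the dark crank: hub at (326,206), grip top at (321,171), arm top z ≈ 0.096 as expected. The screw top is at about (205,154), z ≈ 0.229. Next I'll work out coarse positions.

Run:
```python
from h import *
t=load('top0.png'); P=cloud(t)
Z=P[...,2]; 
def reg(u0,u1,v0,v1,z0,z1):
    m=np.zeros(Z.shape,bool); m[v0:v1,u0:u1]=True; m&=(Z>z0)&(Z<z1); return m
m=reg(310,345,178,216,.085,.105); q=P[m][:,:2].astype(np.float32); print('arm',cv2.minAreaRect(q), q.mean(0))
m=reg(310,335,160,180,.16,.18); print('grip top',P[m].mean(0),m.sum())
m=reg(190,220,145,165,.222,.24); print('shaft top',P[m].mean(0),m.sum())
m=reg(172,250,142,172,.165,.184); print('crosshead',cv2.minAreaRect(P[m][:,:2].astype(np.float32)))
for n,r in dict(deck=(165,250,60,160,.07,.1),slab=(70,170,45,170,.085,.12)).items():
    m=reg(*r); print(n,cv2.minAreaRect(P[m][:,:2].astype(np.float32)),np.median(Z[m]),m.sum())
st=manip.get_state(); print(rot(st['ee_rot']),st['position'])
```

```text
arm ((0.4730173647403717, -0.2576746940612793), (0.0980396568775177, 0.037205345928668976), 12.71818733215332) [ 0.46893746 -0.2574813 ]
grip top [ 0.52905683 -0.24390789  0.17050867] 70
shaft top [0.56207367 0.0766495  0.22750835] 48
crosshead ((0.5624693036079407, 0.07713942974805832), (0.056134920567274094, 0.14966197311878204), 5.107100009918213)
deck ((0.7249278426170349, 0.1007942333817482), (0.3100818991661072, 0.24858711659908295), 4.80016565322876) 0.08356872515644409 2713
slab ((0.7274352312088013, 0.3439127206802368), (0.3570462763309479, 0.2769014537334442), 0.7672590613365173) 0.10459490471750255 6331
[[-3.43101609e-04  9.39779061e-01  3.41782384e-01]
 [ 1.38592764e-03  3.41782523e-01 -9.39778051e-01]
 [-9.99998981e-01  1.51246292e-04 -1.41973191e-03]] [ 0.19640781 -0.53999413  0.23062646]
```

```bash
python3 -m crank '[[-4,3,-1.5,-10,0,0,8.54],[-8,6,-3,-20,0,0,8.54],[-10,9,-5,-30,0,0,8.54],[-10,12.5,-7,-40,0,0,8.54],[-10,16,-9,-50,0,0,8.54]]' 40
cat > tgt.py <<'E'
# usage: tgt.py x y z yaw  -> tool-frame shift (cm) and turn about tool x (deg) from measured pose
from h import *
import sys
st=manip.get_state(); M=rot(st['ee_rot']); p=st['position']
t=np.array(list(map(float,sys.argv[1:4]))); print('clock',st['clock'],'pos',p.round(4),'yaw(tool y)',np.degrees(np.arctan2(M[1,1],M[0,1])).round(2),'tilt',np.degrees(np.arccos(-M[2,0])).round(2))
print('shift cm',(M.T@(t-p)*100).round(2))
if len(sys.argv)>4:
    y=np.degrees(np.arctan2(M[1,1],M[0,1])); print('turn about x', round((y-float(sys.argv[4])),2),'(-=ccw)')
print('q',np.degrees(st['qpos']).round(1),'F',st['contact_force'].round(1),'M',st['moment'].round(2),'w',round(st['width'],4))
E
python3 tgt.py .441 -.264 .33 192.7
```

```text
clock: 0.78
position: [0.3168, -0.4001, 0.3315]
ee_rot: [0.697, 0.121, 0.697, -0.121]
contact_force: [0.1, -0.5, 0.5]
width: 0.0852
clock 0.775 pos [ 0.3168 -0.4001  0.3315] yaw(tool y) 70.29 tilt 0.03
shift cm [ 0.15 17.    7.11]
turn about x -122.41 (-=ccw)
q [-59.5   7.8  82.8   0.   89.4 -39.7] F [ 0.1 -0.5  0.5] M [ 0.03 -0.04  0.01] w 0.0852
```

```bash
python3 -m crank '[[0,3.4,1.4,-10,0,0,8.54],[0,6.8,2.8,-20,0,0,8.54],[0,10.2,4.2,-30,0,0,8.54],[0,13.6,5.7,-40,0,0,8.54],[0,17,7.1,-50,0,0,8.54]]'; python3 -m crank '[[0,0,0,-10,0,0,8.54],[0,0,0,-20,0,0,8.54],[0,0,0,-30,0,0,8.54],[0,0,0,-40,0,0,8.54],[0,0,0,-50,0,0,8.54]]';python3 -m crank '[[0,0,0,-10,0,0,8.54],[0,0,0,-20,0,0,8.54],[0,0,0,-22.4,0,0,8.54],[0,0,0,-22.4,0,0,8.54]]'; python3 tgt.py .441 -.264 .33 192.7
python3 - <<'E'
from h import *
d=grab('wrist','w1.png'); print(d['eye'],proj(d,(.441,-.264,.096)))
E
```

```text
clock: 1.4
position: [0.4416, -0.2646, 0.331]
ee_rot: [0.682, -0.185, 0.683, 0.185]
contact_force: [-0.4, -0.6, 1.0]
width: 0.0855
clock: 2.02
position: [0.4409, -0.2655, 0.331]
ee_rot: [0.54, -0.456, 0.54, 0.456]
contact_force: [0.7, -1.0, -1.0]
width: 0.0852
clock: 2.52
position: [0.4409, -0.2656, 0.331]
ee_rot: [0.443, -0.551, 0.443, 0.551]
contact_force: [-0.2, 0.6, -0.3]
width: 0.0852
clock 2.525 pos [ 0.4409 -0.2656  0.331 ] yaw(tool y) -167.65 tilt 0.04
shift cm [ 0.1  -0.05  0.15]
turn about x -360.35 (-=ccw)
q [ -38.8    8.2   82.4   -0.    89.5 -141.2] F [-0.2  0.6 -0.3] M [-0.04  0.07 -0.01] w 0.0852
[ 0.37285808 -0.28083142  0.47346767] (np.float64(249.87348002666772), np.float64(165.17066780178624))
```

View pics/w1.png

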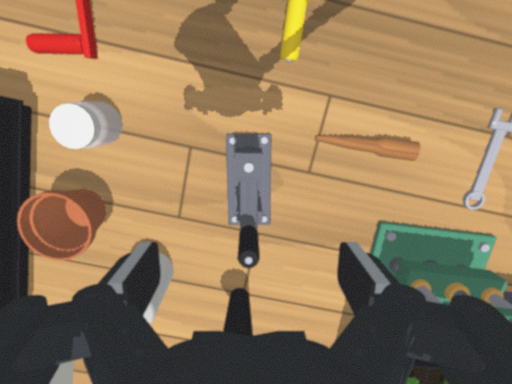

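The wrist view shows the crank centred. The hub's top stud is at (249,168) and the grip top at (249,260). Next I'll measure these.

Run:
```python
from h import *
d=load('w1.png')
cv2.imwrite('pics/w1c.png',cv2.resize(d['color'][120:280,205:295],None,fx=3.6,fy=3.6,interpolation=2))
P=cloud(d);Z=P[...,2]
m=np.zeros(Z.shape,bool); m[125:250,222:278]=1; m&=(Z>.087)&(Z<.106)
q=P[m][:,:2].astype(np.float32); print(m.sum(),Z[m].mean(),cv2.minAreaRect(q))
print('dot',onplane(d,249,168,.098))
print('griptop',onplane(d,249.5,261,.172))
for v in range(130,270,6): print(v,[int(1000*Z[v,u]) for u in range(226,276,4)])
```

```text
1661 0.09586776598676025 ((0.4773527979850769, -0.25784939527511597), (0.10553529858589172, 0.03488026186823845), 12.249348640441895)
dot [ 0.44443057 -0.26438627  0.098     ]
griptop [ 0.53312017 -0.24438866  0.172     ]
130 [-1, 0, 0, 0, 0, -1, 0, 1, 1, 0, 0, -1, 0]
136 [7, 6, 7, 8, 10, 8, 7, 8, 7, 6, 4, 7, -2]
142 [6, 9, 11, 7, 6, 7, 9, 8, 6, 11, 12, 6, -2]
148 [7, 9, 7, 47, 48, 47, 49, 47, 46, 7, 7, 6, 0]
154 [7, 7, 8, 96, 95, 97, 95, 96, 96, 96, 7, 9, 0]
160 [1, 7, 7, 95, 96, 96, 95, 94, 94, 96, 8, 7, 0]
166 [0, 7, 7, 96, 95, 97, 99, 95, 96, 96, 8, 7, -1]
172 [0, 8, 6, 95, 95, 95, 95, 96, 95, 96, 7, 473, -1]
178 [0, 7, 7, 95, 95, 96, 96, 95, 96, 95, 8, 6, -1]
184 [0, 7, 8, 8, 95, 94, 94, 95, 7, 8, 6, 8, 0]
190 [-1, 9, 7, 7, 96, 95, 95, 96, 8, 8, 7, 6, 0]
196 [0, 8, 7, 11, 95, 96, 95, 95, 12, 7, 7, 7, 0]
202 [0, 7, 7, 44, 94, 95, 95, 96, 45, 7, 7, 7, 0]
208 [0, 8, 8, 72, 96, 96, 97, 95, 72, 8, 8, 6, 0]
214 [0, 9, 9, 85, 96, 473, 96, 96, 85, 85, 7, 7, 0]
220 [-1, 6, 10, 85, 96, 473, 94, 97, 85, 10, 10, 6, 0]
226 [-1, 0, -1, -1, 95, 105, 104, 96, 0, 0, -2, -1, 0]
232 [-1, -1, 0, 0, 117, 125, 125, 119, 0, 0, 0, 0, 0]
238 [0, 0, 0, 0, 136, 143, 142, 136, 120, 0, -1, 0, 0]
244 [0, 0, 0, 129, 473, 158, 158, 154, 143, 0, 0, 0, 0]
250 [0, 0, 0, 158, 168, 170, 170, 168, 160, 1, 0, 0, 0]
256 [1, 0, 0, 168, 172, 172, 171, 172, 169, -1, 0, -1, 0]
262 [0, 1, 0, 0, 172, 172, 175, 171, -2, 0, 0, 0, 0]
268 [0, -1, 0, 0, 0, 0, 0, 0, 0, 0, 0, 0, 0]
```

View pics/w1c.png

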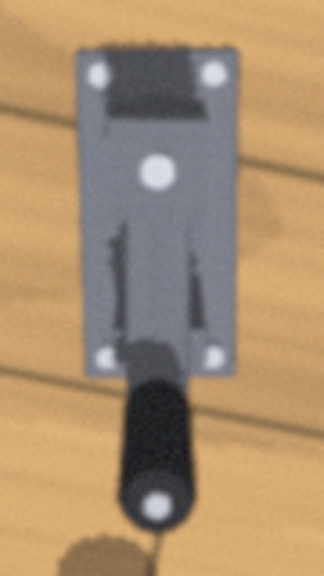

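```bash
python3 tgt.py .4443 -.2644 .051 -167.4
```

```text
clock 2.575 pos [ 0.4409 -0.2656  0.3311] yaw(tool y) -167.66 tilt 0.03
shift cm [28.01 -0.37  0.04]
turn about x -0.26 (-=ccw)
q [ -38.8    8.2   82.4   -0.    89.5 -141.2] F [ 0.2 -0.9  0.2] M [ 0.05  0.02 -0.05] w 0.0856
```

```bash
python3 -m crank '[[6,-0.37,0.04,-0.26,0,0,8.54],[12,-0.37,0.04,-0.26,0,0,8.54],[17,-0.37,0.04,-0.26,0,0,8.54],[20,-0.37,0.04,-0.26,0,0,8.54]]' && python3 -m crank '[[3,0,0,0,0,0,8.54],[5.5,0,0,0,0,0,8.54],[7.5,0,0,0,0,0,8.54],[8,0,0,0,0,0,8.54]]'; python3 tgt.py .4443 -.2644 .051 -167.4
```

```text
clock: 3.08
position: [0.4432, -0.2635, 0.1286]
ee_rot: [0.442, -0.551, 0.442, 0.553]
contact_force: [0.0, 0.3, 0.0]
width: 0.0853
clock: 3.58
position: [0.4438, -0.264, 0.0501]
ee_rot: [0.442, -0.551, 0.442, 0.553]
contact_force: [-1.0, 0.5, -0.0]
width: 0.0853
clock 3.575 pos [ 0.4438 -0.264   0.0501] yaw(tool y) -167.38 tilt 0.16
shift cm [-0.09 -0.04 -0.05]
turn about x 0.02 (-=ccw)
q [ -38.5   20.7  108.1   -0.    51.3 -141.1] F [-1.   0.5 -0. ] M [-0.    0.05  0.03] w 0.0853
```

```bash
python3 -m crank '[[-0.1,0,0,0,0,0,5],[-0.1,0,0,0,0,0,3],[-0.1,0,0,0,0,0,3],[-0.1,0,0,0,0,0,3],[-0.1,0,0,0,0,0,3]]' 60;python3 -m crank '[[0,0,0,0,0,0,3],[0,0,0,0,0,0,3],[0,0,0,0,0,0,3]]'; python3 tgt.py .4443 -.2644 .051 -167.4
```

```text
clock: 4.2
position: [0.4452, -0.265, 0.0534]
ee_rot: [-0.442, 0.553, -0.442, -0.551]
contact_force: [-1.4, 1.3, 6.4]
width: 0.035
clock: 4.58
position: [0.4452, -0.265, 0.0534]
ee_rot: [-0.442, 0.553, -0.442, -0.551]
contact_force: [-1.3, 0.5, 6.6]
width: 0.0354
clock 4.575 pos [ 0.4452 -0.265   0.0534] yaw(tool y) -167.36 tilt 0.13
shift cm [0.24 0.07 0.08]
turn about x 0.04 (-=ccw)
q [ -38.5   20.5  107.9    0.    51.5 -141.1] F [-1.3  0.5  6.6] M [ 0.11  0.06 -0.02] w 0.0354
```

```bash
python3 -m crank '[[-1,0,0,0,0,0,3],[-2.5,0,0,0,0,0,3],[-4.5,0,0,0,0,0,3],[-7,0,0,0,0,0,3],[-10,0,0,0,0,0,3]]' && python3 -m crank '[[-3.5,0,0,0,0,0,3],[-7,0,0,0,0,0,3],[-10.5,0,0,0,0,0,3],[-13,0,0,0,0,0,3],[-14,0,0,0,0,0,3]]'; python3 tgt.py .562 .0767 .295 -167.4;  python3 - <<'E'
from h import *
grab('wrist','w2.png'); d=grab('scene','s2.png'); 
E
```

```text
clock: 5.2
position: [0.4439, -0.2641, 0.1531]
ee_rot: [0.442, -0.551, 0.442, 0.553]
contact_force: [0.2, -0.4, -4.3]
width: 0.0354
clock: 5.82
position: [0.4447, -0.2646, 0.2942]
ee_rot: [-0.442, 0.553, -0.442, -0.551]
contact_force: [0.1, -1.0, -4.6]
width: 0.0352
clock 5.825 pos [ 0.4447 -0.2646  0.2942] yaw(tool y) -167.35 tilt 0.15
shift cm [ -0.12 -18.92  30.74]
turn about x 0.05 (-=ccw)
q [ -38.5    9.    86.5   -0.    84.4 -141.1] F [ 0.1 -1.  -4.6] M [0.   0.11 0.03] w 0.0352
```

View pics/w2.png

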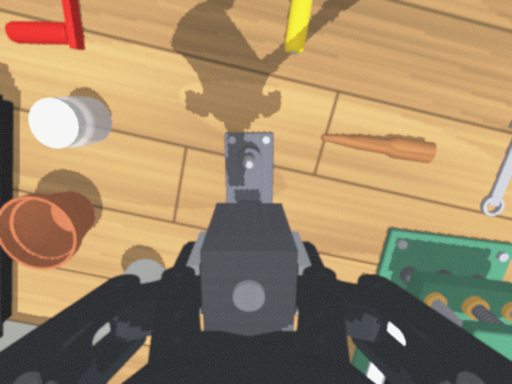

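View pics/s2.png

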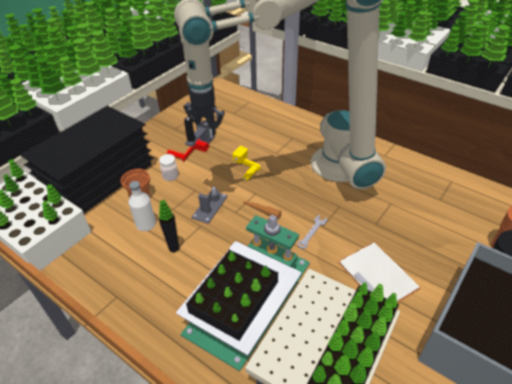

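```bash
python3 tgt.py .630 .092 .295 -167.4
```

```text
clock 5.925 pos [ 0.4446 -0.2646  0.2931] yaw(tool y) -167.35 tilt 0.09
shift cm [ -0.2  -25.9   30.73]
turn about x 0.05 (-=ccw)
q [ -38.5    9.    86.5   -0.    84.3 -141.1] F [ 0.8 -0.4 -4.6] M [-0.05  0.12 -0.04] w 0.0352
```

```bash
python3 -m crank '[[0,-2,2.4,0,0,0,3],[0,-5,6,0,0,0,3],[-0.2,-8.5,10,0,0,0,3],[-0.2,-11.5,13.7,0,0,0,3],[-0.2,-14.5,17.2,0,0,0,3]]' && python3 -m crank '[[0,-3,3.6,0,0,0,3],[0,-6,7.1,0,0,0,3],[0,-9,10.7,0,0,0,3],[0,-10.7,12.7,0,0,0,3],[0,-11.4,13.5,0,0,0,3]]'; python3 tgt.py .630 .092 .295 -167.4;  python3 - <<'E'
from h import *
d=grab('wrist','w3.png');print(d['eye'],rot(d['attitude'])[:,2],proj(d,(.562,.0767,.229)))
E
```

```text
clock: 6.55
position: [0.548, -0.0632, 0.2925]
ee_rot: [0.441, -0.551, 0.442, 0.553]
contact_force: [1.4, -1.4, -4.9]
width: 0.0353
clock: 7.18
position: [0.6299, 0.0926, 0.2927]
ee_rot: [0.441, -0.552, 0.442, 0.553]
contact_force: [-0.1, -0.3, -4.5]
width: 0.0353
clock 7.175 pos [0.6299 0.0926 0.2927] yaw(tool y) -167.28 tilt 0.18
shift cm [-0.23  0.   -0.06]
turn about x 0.12 (-=ccw)
q [   2.1   19.9   71.6   -0.    88.7 -100.6] F [-0.1 -0.3 -4.5] M [-0.05  0.12 -0.01] w 0.0353
[0.56233015 0.07703832 0.43535798] [-0.2649536  -0.05934967  0.96243296] (np.float64(248.24728059592533), np.float64(108.14581607393353))
```

View pics/w3.png

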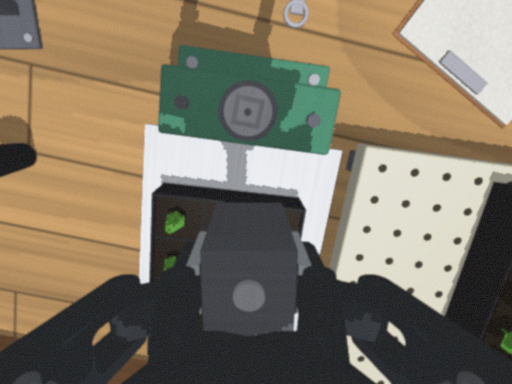

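The screw's square shows clearly at (247,111) inside the round shoulder, nearly aligned with the picture axes. I'll measure its angle and centre, and the deck and slab heights.

Run:
```python
from h import *
d=load('w3.png'); P=cloud(d);Z=P[...,2]
g=cv2.cvtColor(d['color'],cv2.COLOR_BGR2GRAY)
cv2.imwrite('pics/w3c.png',cv2.resize(d['color'][78:144,214:282],None,fx=8,fy=8,interpolation=0))
for v in range(92,132,2): print(v,' '.join('%3d'%g[v,u] for u in range(228,270,2)),'|',' '.join('%3d'%(1000*Z[v,u]) for u in range(232,266,3)))
print('slab z',np.median(Z[180:260,370:430]),'deck',np.median(Z[160:180,155:215]), np.median(Z[165:175,310:330]))
```

```text
92  75  81 105 114 115 119 120 119 115 119 123 118 119 119 122 123 122 115  94  76  72 | 190 190 191 189 192 189 190 191 190 191 191 185
94  75 107 117 119 110 109 113 118 116 119 119 117 118 119 123 121 124 120 119  90  73 | 190 191 221 192 190 191 190 190 190 192 190 190
96 103 120 117 117 108 102 106 106 109 108 111 113 114 119 118 121 120 120 121 112  84 | 191 190 223 223 222 220 189 190 190 189 191 190
98 119 119 118 118 105 104 107 108 105 103 100  98 104 103 107 112 115 116 119 122 105 | 191 190 225 226 224 223 222 221 221 191 191 191
100 121 121 118 114 104 104 118 113 113 106 106 104 103 100  99 102 101 106 109 121 119 | 190 220 226 229 228 227 227 226 224 223 221 190
102 120 115 120 114 102 108 119 119 116 118 119 115 107 107 106 105 101 102 109 121 114 | 191 222 226 228 228 228 229 227 227 225 225 191
104 120 117 117 110 102 110 122 121 118 118 120 121 121 119 118 115 104  99 112 118 116 | 192 221 227 229 229 229 229 228 229 229 224 190
106 119 120 118 107 103 111 122 121 120 121 119 118 121 120 117 119 103 100 116 117 113 | 190 223 227 228 228 229 228 229 228 228 223 190

[... 1027 characters left out ...]
04  98 112 120 113 111 109 | 223 224 224 226 227 229 228 228 228 222 191 190
124 111 110 109 109 107 102 100 100  98  99  97 100 100 104 101 102 113 117 113 111  92 | 190 190 221 223 224 225 226 227 226 221 190 191
126  87 112 112 118 117 116 115 111 112 105 103 100  99 100  94 105 114 117 114 103  74 | 192 191 190 191 190 222 222 223 224 220 190 190
128  70  98 114 115 116 117 119 120 113 118 113 118 110 110 104 108 116 116 105  82  70 | 191 191 190 191 191 190 189 190 221 191 191 184
130  68  74  95 113 116 119 120 115 117 113 123 120 119 119 117 116 117 106  81  74  71 | 185 190 190 190 191 190 190 189 190 190 190 184
slab z 0.10498600092067484 deck 0.08398863245205068 0.08388359476501475
```

View pics/w3c.png

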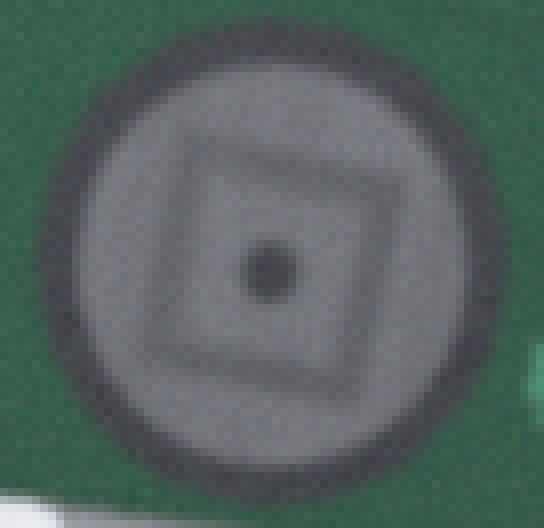

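Run:
```python
from h import *
d=load('w3.png'); P=cloud(d);Z=P[...,2]
m=np.zeros(Z.shape,bool); m[80:142,214:282]=1
mm=(m&(Z>.210)&(Z<.24)); q=P[mm][:,:2].astype(np.float32); r=cv2.minAreaRect(q); print('square',r,q.mean(0))
mm=(m&(Z>.2265)); q=P[mm][:,:2].astype(np.float32); print('top',cv2.minAreaRect(q),q.mean(0))
# robust angle: 4-fold moment of boundary of mask, in world plane
mk=((m&(Z>.210)).astype(np.uint8)); c=max(cv2.findContours(mk,0,1)[0],key=cv2.contourArea)[:,0]
w=np.array([onplane(d,u,v,.2215)[:2] for u,v in c]); cc=w.mean(0)
print('contour',cv2.minAreaRect(w.astype(np.float32)))
a=np.arctan2(*(w-cc).T[::-1]); rr=np.hypot(*(w-cc).T); s=np.sum((rr-rr.mean())*np.exp(4j*a)); print('corner ang',np.degrees(np.angle(s))/4,'-> side ang',np.degrees(np.angle(s))/4-45)
s=m&(Z>.186)&(Z<.196)
c=max(cv2.findContours(((Z>.186)&m).astype(np.uint8),0,1)[0],key=cv2.contourArea)[:,0]
w=np.array([onplane(d,u,v,.191)[:2] for u,v in c]).astype(np.float32); print('shoulder',cv2.minEnclosingCircle(w))
print('dot',onplane(d,247.3,111.6,.229))
st=manip.get_state();print(st['position'])
```

```text
square ((0.5643602609634399, 0.07666318118572235), (0.019927555695176125, 0.019904032349586487), 0.6407487988471985) [0.5641434  0.07663696]
top ((0.5643665194511414, 0.076484315097332), (0.01567698083817959, 0.015303471125662327), 0.528678297996521) [0.5641244  0.07665341]
contour ((0.5643090009689331, 0.0766533613204956), (0.019837208092212677, 0.019829154014587402), 0.5138930678367615)
corner ang -44.283565039340054 -> side ang -89.28356503934006
shoulder ((0.5640515089035034, 0.07749918848276138), 0.019945302978157997)
dot [0.56428863 0.07657407 0.229     ]
[0.630416   0.0930272  0.29297808]
```

Run:
```python
from h import *
d=load('w3.png'); P=cloud(d);Z=P[...,2]; g=cv2.cvtColor(d['color'],cv2.COLOR_BGR2GRAY)
w=(g[275:318,225:275]>95).astype(np.uint8); n,l,s,c=cv2.connectedComponentsWithStats(w); i=1+np.argmax(s[1:,4]); u,v=c[i]+[225,275]; print(u,v,s[i])
z=np.median(Z[270:285,230:268]); print('hub top z',z, Z[int(v),int(u)])
st=np.array([.6299,.0926,.2927]); print('stud',onplane(d,u,v,z+.002),'TCP',manip.get_state()['position'])
m=np.zeros(Z.shape,bool); m[235:330,195:305]=1; m&=abs(Z-z)<.006; print(cv2.minAreaRect(P[m][:,:2].astype(np.float32)))
```

```text
248.43619791666666 295.8177083333333 [  8   6  32  30 768]
hub top z 0.33526906931737865 0.33780621012142886
stud [0.62831278 0.09193181 0.33726907] TCP [0.630416   0.0930272  0.29297808]
((0.6279909610748291, 0.09227517247200012), (0.03610618785023689, 0.04264061152935028), 12.727537155151367)
```

```bash
python3 tgt.py .5658 .0769 .262 -179.4
```

```text
clock 7.225 pos [0.6304 0.093  0.293 ] yaw(tool y) -167.29 tilt 0.1
shift cm [ 3.11  6.65 -0.15]
turn about x 12.11 (-=ccw)
q [   2.1   19.9   71.6    0.    88.6 -100.6] F [ 0.2  0.5 -4. ] M [ 0.06  0.04 -0.02] w 0.0354
```

```bash
python3 -m crank '[[0,2,-0.1,4,0,0,3],[0,4.5,-0.15,8,0,0,3],[0.5,6.65,-0.15,12.1,0,0,3],[2,6.65,-0.15,12.1,0,0,3],[2.4,6.65,-0.15,12.1,0,0,3]]'; python3 tgt.py .5658 .0769 .25 -179.4
```

```text
clock: 7.85
position: [0.565, 0.0748, 0.269]
ee_rot: [0.497, -0.502, 0.498, 0.503]
contact_force: [-0.3, 0.8, -4.7]
width: 0.0356
clock 7.85 pos [0.565  0.0748 0.269 ] yaw(tool y) -179.49 tilt 0.1
shift cm [ 1.9  -0.09  0.21]
turn about x -0.09 (-=ccw)
q [  0.6  14.4  82.9  -0.   82.8 -89.9] F [-0.3  0.8 -4.7] M [-0.02  0.1  -0.02] w 0.0356
```

```bash
python3 -m crank '[[0.5,-0.09,0.21,0,0,0,3],[1.2,-0.09,0.21,0,0,0,3],[1.8,-0.09,0.21,0,0,0,3],[1.8,-0.09,0.21,0,0,0,3]]'; python3 tgt.py .5658 .0769 .25 -179.4
python3 - <<'E'
from h import *
for n in('scene','top'): grab(n,n+'4.png')
s=load('scene4.png'); t=load('top4.png')
print(proj(s,(.564,.0767,.229)),proj(t,(.564,.0767,.229)))
a=s['color'][180:270,220:330]; cv2.imwrite('pics/s4c.png',cv2.resize(a,None,fx=6,fy=6,interpolation=2))
E
```

```text
clock: 8.35
position: [0.5661, 0.0779, 0.2515]
ee_rot: [0.497, -0.502, 0.498, 0.503]
contact_force: [0.4, 0.0, -4.7]
width: 0.0355
clock 8.35 pos [0.5661 0.0779 0.2515] yaw(tool y) -179.44 tilt 0.09
shift cm [ 0.15  0.03 -0.1 ]
turn about x -0.04 (-=ccw)
q [  0.9  15.   84.6  -0.   80.6 -89.7] F [ 0.4  0.  -4.7] M [-0.01  0.13  0.03] w 0.0355
(np.float64(271.6094987267217), np.float64(215.64733436112863)) (np.float64(204.5262713800761), np.float64(154.1125507320449))
```

View pics/s4c.png

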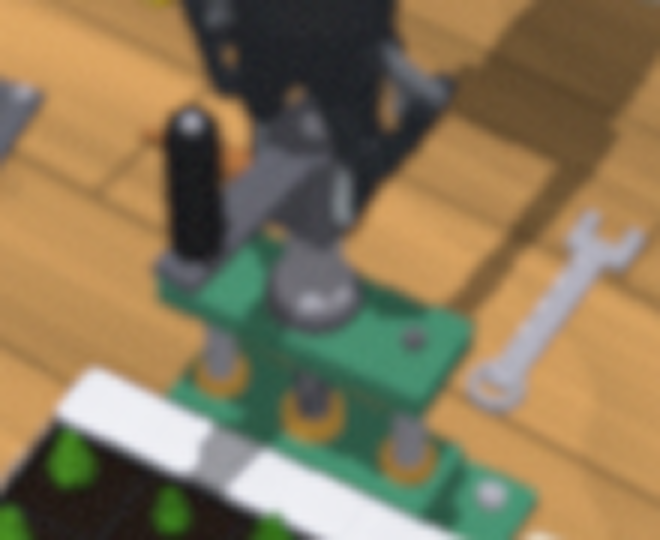

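The crank hub is directly above the screw. Descending in small steps.

```bash
python3 -m crank '[[0.25,0.03,-0.08,0,0,0,3],[0.5,0.03,-0.08,0,0,0,3],[0.75,0.03,-0.08,0,0,0,3],[1.0,0.03,-0.08,0,0,0,3]]'; python3 tgt.py .5658 .0769 .2065 -179.4
```

```text
clock: 8.95
position: [0.5661, 0.077, 0.2421]
ee_rot: [-0.498, 0.502, -0.498, -0.502]
contact_force: [0.7, -0.0, -4.4]
width: 0.0352
clock 8.95 pos [0.5661 0.077  0.2421] yaw(tool y) -179.46 tilt 0.0
shift cm [ 3.56  0.03 -0.01]
turn about x -0.06 (-=ccw)
q [  0.8  15.2  85.6  -0.   79.2 -89.8] F [ 0.7 -0.  -4.4] M [-0.01  0.11  0.06] w 0.0352
```

```bash
python3 -m crank '[[0.2,0,0,0,0,0,3],[0.4,0,0,0,0,0,3],[0.6,0,0,0,0,0,3]]'; python3 tgt.py .5658 .0769 .2065 -179.4
```

```text
clock: 9.32
position: [0.5661, 0.077, 0.2362]
ee_rot: [-0.498, 0.502, -0.498, -0.502]
contact_force: [-0.0, 0.3, -4.6]
width: 0.0357
clock 9.325 pos [0.5661 0.077  0.2362] yaw(tool y) -179.46 tilt 0.01
shift cm [ 2.97  0.03 -0.01]
turn about x -0.06 (-=ccw)
q [  0.8  15.3  86.2  -0.   78.5 -89.8] F [-0.   0.3 -4.6] M [ 0.    0.09 -0.01] w 0.0357
```

```bash
python3 -m crank '[[0.2,0,0,0,0,0,3],[0.4,0,0,0,0,0,3],[0.6,0,0,0,0,0,3]]'; python3 -m crank '[[0.2,0,0,0,0,0,3],[0.4,0,0,0,0,0,3],[0.6,0,0,0,0,0,3]]';  python3 tgt.py .5658 .0769 .2065 -179.4
```

```text
clock: 9.7
position: [0.5661, 0.077, 0.2301]
ee_rot: [-0.498, 0.502, -0.498, -0.502]
contact_force: [0.6, -0.0, -4.1]
width: 0.0352
clock: 10.07
position: [0.5661, 0.077, 0.2242]
ee_rot: [-0.498, 0.502, -0.498, -0.502]
contact_force: [0.1, -0.3, -4.7]
width: 0.0353
clock 10.075 pos [0.5661 0.077  0.2242] yaw(tool y) -179.46 tilt 0.0
shift cm [ 1.77  0.03 -0.01]
turn about x -0.06 (-=ccw)
q [  0.8  15.7  87.4  -0.   76.9 -89.8] F [ 0.1 -0.3 -4.7] M [ 0.04  0.13 -0.02] w 0.0353
```

Free so far: no contact force with about 20 mm of insertion.

```bash
python3 -m crank '[[0.25,0,0,0,0,0,3],[0.5,0,0,0,0,0,3],[0.75,0,0,0,0,0,3],[1.0,0,0,0,0,0,3]]'; python3 -m crank '[[0.15,0,0,0,0,0,3],[0.3,0,0,0,0,0,3],[0.45,0,0,0,0,0,3],[0.6,0,0,0,0,0,3]]';  python3 tgt.py .5658 .0769 .2065 -179.4
```

```text
clock: 10.58
position: [0.5661, 0.077, 0.2141]
ee_rot: [-0.498, 0.502, -0.498, -0.502]
contact_force: [0.2, -1.3, -4.2]
width: 0.0351
clock: 11.08
position: [0.5661, 0.077, 0.2082]
ee_rot: [-0.498, 0.502, -0.498, -0.502]
contact_force: [-0.3, -0.2, -5.0]
width: 0.0355
clock 11.075 pos [0.5661 0.077  0.2082] yaw(tool y) -179.45 tilt 0.01
shift cm [ 0.17  0.03 -0.01]
turn about x -0.05 (-=ccw)
q [  0.8  16.3  88.9  -0.   74.8 -89.8] F [-0.3 -0.2 -5. ] M [-0.    0.11 -0.04] w 0.0355
```

```bash
python3 -m crank '[[0.1,0,0,0,0,0,3],[0.17,0,0,0,0,0,3],[0.17,0,0,0,0,0,3]]'
python3 - <<'E'
from h import *
d=grab('wrist','w5.png');P=cloud(d);Z=P[...,2]; print(np.median(Z[270:285,230:268]))
d=grab('scene','s5.png'); cv2.imwrite('pics/s5c.png',cv2.resize(d['color'][180:270,220:330],None,fx=6,fy=6,interpolation=2))
E
```

```text
clock: 11.45
position: [0.5661, 0.077, 0.2065]
ee_rot: [0.498, -0.502, 0.498, 0.502]
contact_force: [0.0, -0.1, -4.4]
width: 0.0355
0.24903463776924922
```

View pics/s5c.png

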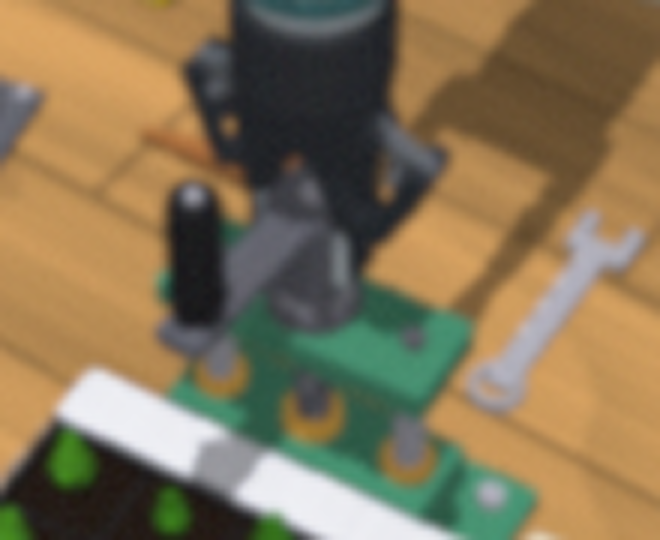

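```bash
python3 -m crank '[[0.1,0,0,0,0,0,3],[0.1,0,0,0,0,0,4.5],[0.1,0,0,0,0,0,6.5],[0.1,0,0,0,0,0,8],[0.1,0,0,0,0,0,8]]';python3 -m crank '[[-3,0,0,0,0,0,8],[-6.5,0,0,0,0,0,8],[-10,0,0,0,0,0,8],[-13,0,0,0,0,0,8],[-14.5,0,0,0,0,0,8]]'; python3 -m crank '[[-1,0,0,0,0,0,8],[-1,-3,0,0,0,0,8],[-1,-3,0,0,0,0,8]]'
python3 - <<'E'
from h import *
d=grab('wrist','w6.png'); print(manip.get_state()['position'],d['eye'],proj(d,(.5643+.09,.0767,.325)),proj(d,(.5643,.0767,.249)))
t=grab('scene','s6.png')
E
```

```text
clock: 12.18
position: [0.5662, 0.077, 0.2057]
ee_rot: [-0.498, 0.502, -0.498, -0.502]
contact_force: [0.8, 0.0, 0.6]
width: 0.0801
clock: 12.8
position: [0.5666, 0.0771, 0.3524]
ee_rot: [-0.498, 0.503, -0.497, -0.502]
contact_force: [0.1, 0.5, -1.2]
width: 0.0802
clock: 13.18
position: [0.5971, 0.0772, 0.3587]
ee_rot: [0.497, -0.502, 0.498, 0.503]
contact_force: [-0.0, 0.5, 0.3]
width: 0.0798
[0.59605726 0.07722764 0.35883271] [0.52777425 0.07624728 0.50126507] (np.float64(247.3829148102966), np.float64(301.8731661640551)) (np.float64(248.73844921472593), np.float64(153.5708101975996))
```

View pics/w6.png

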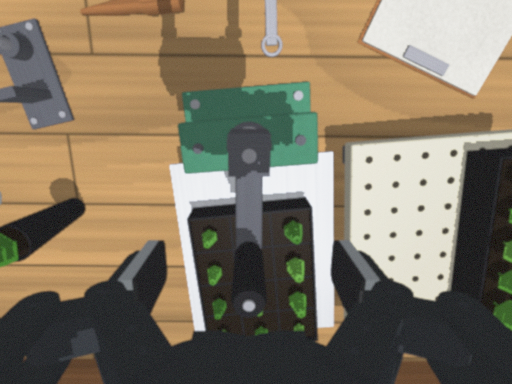

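View pics/s6.png

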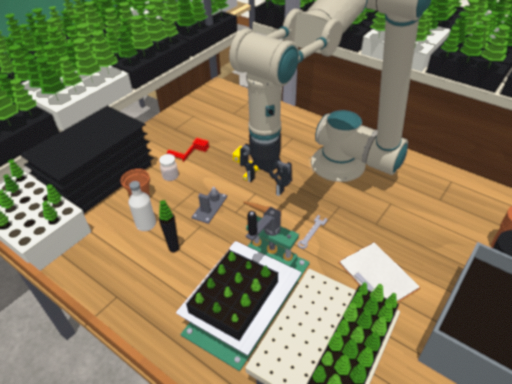

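The crank sits on the screw: hub stud at (249,156), grip top at (249,305). Measuring those, plus the deck–slab gap.

```bash
python3 - <<'E'
from h import *
d=load('w6.png');P=cloud(d);Z=P[...,2]
m=np.zeros(Z.shape,bool); m[140:180,225:275]=1; m&=(Z>.243)&(Z<.255); print('hubtop',np.median(Z[m]),m.sum())
print('stud',onplane(d,249,156.5,.251),'grip',onplane(d,248.7,305.5,.325),Z[300:310,243:254].mean())
def pl(u0,u1,v0,v1):
    z=Z[v0:v1,u0:u1]; z=z[(z>.06)&(z<.13)]; return np.median(z),z.size
print('deck right',pl(322,331,215,310),'left',pl(176,186,175,215),'slab',pl(352,362,160,260),pl(440,450,160,260))
E
python3 tgt.py .655 .0777 .267 -179.4
```

```text
hubtop 0.2490568234671132 1646
stud [0.56646512 0.07694118 0.251     ] grip [0.65715605 0.0776254  0.325     ] 0.3252501349804849
deck right (np.float64(0.08385558667441101), 847) left (np.float64(0.08401092354382822), 392) slab (np.float64(0.1049882751558881), 884) (np.float64(0.10494368465624826), 999)
clock 13.275 pos [0.5956 0.0773 0.3592] yaw(tool y) -179.46 tilt 0.19
shift cm [ 9.2  -5.97 -0.01]
turn about x -0.06 (-=ccw)
q [  0.8  15.9  68.4  -0.   95.8 -89.8] F [0.4 0.6 0.7] M [-0.04 -0.03 -0.04] w 0.0799
```

```bash
python3 -m crank '[[0,-3,0,0,0,0,8],[0,-6,0,0,0,0,8],[2,-6,0,0,0,0,8],[5,-6,0,0,0,0,8],[8,-6,0,0,0,0,8]]'; python3 -m crank '[[1.2,0,0,0,0,0,8],[1.2,0,0,0,0,0,6],[1.2,0,0,0,0,0,4],[1.2,0,0,0,0,0,2],[1.2,0,0,0,0,0,2]]' 30;python3 -m crank '[[0,0,0,0,0,0,2],[0,0,0,0,0,0,2]]' 30; python3 tgt.py .655 .0777 .267 -179.4
```

```text
clock: 13.9
position: [0.6552, 0.0779, 0.2795]
ee_rot: [0.497, -0.502, 0.498, 0.503]
contact_force: [-0.6, -0.5, 0.3]
width: 0.08
clock: 14.52
position: [0.6569, 0.0779, 0.27]
ee_rot: [-0.498, 0.503, -0.497, -0.502]
contact_force: [1.6, 0.9, 3.3]
width: 0.0251
clock: 14.78
position: [0.657, 0.0778, 0.2698]
ee_rot: [-0.498, 0.503, -0.497, -0.502]
contact_force: [1.3, -0.1, 5.8]
width: 0.0251
clock 14.775 pos [0.657  0.0778 0.2698] yaw(tool y) -179.46 tilt 0.18
shift cm [ 0.28  0.2  -0.01]
turn about x -0.06 (-=ccw)
q [  0.7  22.4  70.9  -0.   86.5 -89.8] F [ 1.3 -0.1  5.8] M [-0.06 -0.13 -0.02] w 0.0251
```

Run:
```python
import numpy as np
c=lambda a:np.cos(np.radians(a)); s=lambda a:np.sin(np.radians(a))
for k in range(0,360,45):
    print(k,[[0,round(9*(c(k)-c(k+a)),2),round(-9*(s(k+a)-s(k)),2),0,0,0,2] for a in (9,18,27,36,45)])
```

```text
0 [[0, np.float64(0.11), np.float64(-1.41), 0, 0, 0, 2], [0, np.float64(0.44), np.float64(-2.78), 0, 0, 0, 2], [0, np.float64(0.98), np.float64(-4.09), 0, 0, 0, 2], [0, np.float64(1.72), np.float64(-5.29), 0, 0, 0, 2], [0, np.float64(2.64), np.float64(-6.36), 0, 0, 0, 2]]
45 [[0, np.float64(1.07), np.float64(-0.92), 0, 0, 0, 2], [0, np.float64(2.28), np.float64(-1.66), 0, 0, 0, 2], [0, np.float64(3.58), np.float64(-2.2), 0, 0, 0, 2], [0, np.float64(4.96), np.float64(-2.53), 0, 0, 0, 2], [0, np.float64(6.36), np.float64(-2.64), 0, 0, 0, 2]]
90 [[0, np.float64(1.41), np.float64(0.11), 0, 0, 0, 2], [0, np.float64(2.78), np.float64(0.44), 0, 0, 0, 2], [0, np.float64(4.09), np.float64(0.98), 0, 0, 0, 2], [0, np.float64(5.29), np.float64(1.72), 0, 0, 0, 2], [0, np.float64(6.36), np.float64(2.64), 0, 0, 0, 2]]
135 [[0, np.float64(0.92), np.float64(1.07), 0, 0, 0, 2], [0, np.float64(1.66), np.float64(2.28), 0, 0, 0, 2], [0, np.float64(2.2), np.float64(3.58), 0, 0, 0, 2], [0, np.float64(2.53), np.float64(4.96), 0, 0, 0, 2], [0, np.float64(2.64), np.float64(6.36), 0, 0, 0, 2]]
180 [[0, np.floa
[... 391 characters left out ...]
8), np.float64(2.2), 0, 0, 0, 2], [0, np.float64(-4.96), np.float64(2.53), 0, 0, 0, 2], [0, np.float64(-6.36), np.float64(2.64), 0, 0, 0, 2]]
270 [[0, np.float64(-1.41), np.float64(-0.11), 0, 0, 0, 2], [0, np.float64(-2.78), np.float64(-0.44), 0, 0, 0, 2], [0, np.float64(-4.09), np.float64(-0.98), 0, 0, 0, 2], [0, np.float64(-5.29), np.float64(-1.72), 0, 0, 0, 2], [0, np.float64(-6.36), np.float64(-2.64), 0, 0, 0, 2]]
315 [[0, np.float64(-0.92), np.float64(-1.07), 0, 0, 0, 2], [0, np.float64(-1.66), np.float64(-2.28), 0, 0, 0, 2], [0, np.float64(-2.2), np.float64(-3.58), 0, 0, 0, 2], [0, np.float64(-2.53), np.float64(-4.96), 0, 0, 0, 2], [0, np.float64(-2.64), np.float64(-6.36), 0, 0, 0, 2]]
```

```bash
python3 -m crank '[[0,0.11,-1.41,0,0,0,2],[0,0.44,-2.78,0,0,0,2],[0,0.98,-4.09,0,0,0,2],[0,1.72,-5.29,0,0,0,2],[0,2.64,-6.36,0,0,0,2]]'; python3 tgt.py .655 .0777 .267
```

```text
clock: 15.4
position: [0.6315, 0.0145, 0.2698]
ee_rot: [-0.499, 0.503, -0.496, -0.502]
contact_force: [2.4, 2.2, 5.1]
width: 0.025
clock 15.4 pos [0.6315 0.0145 0.2698] yaw(tool y) -179.47 tilt 0.29
shift cm [ 0.31 -2.4   6.3 ]
q [ -5.1  19.6  75.2   0.2  84.9 -95.6] F [2.4 2.2 5.1] M [ 1.   -0.43 -0.02] w 0.025
```

```bash
python3 -m crank '[[0,1.07,-0.92,0,0,0,2],[0,2.28,-1.66,0,0,0,2],[0,3.58,-2.2,0,0,0,2],[0,4.96,-2.53,0,0,0,2],[0,6.36,-2.64,0,0,0,2]]' && python3 -m crank '[[0,1.41,0.11,0,0,0,2],[0,2.78,0.44,0,0,0,2],[0,4.09,0.98,0,0,0,2],[0,5.29,1.72,0,0,0,2],[0,6.36,2.64,0,0,0,2]]'; python3 tgt.py .655 .0777 .267
```

```text
clock: 16.02
position: [0.569, -0.0137, 0.2705]
ee_rot: [-0.5, 0.504, -0.496, -0.5]
contact_force: [3.4, -0.8, 6.6]
width: 0.0254
clock: 16.65
position: [0.5037, 0.0099, 0.2707]
ee_rot: [-0.497, 0.505, -0.498, -0.5]
contact_force: [-0.6, -6.0, 9.9]
width: 0.0254
clock 16.65 pos [0.5037 0.0099 0.2707] yaw(tool y) -179.52 tilt 0.42
shift cm [  0.4  -15.18   6.65]
q [ -6.6   8.3  90.6  -0.3  80.8 -97. ] F [-0.6 -6.   9.9] M [-0.58 -0.29  0.  ] w 0.0254
```

```bash
python3 -m crank '[[-0.05,0.92,1.07,0,0,0,2],[-0.1,1.66,2.28,0,0,0,2],[-0.1,2.2,3.58,0,0,0,2],[-0.1,2.53,4.96,0,0,0,2],[-0.1,2.64,6.36,0,0,0,2]]' && python3 -m crank '[[0,-0.11,1.41,0,0,0,2],[0,-0.44,2.78,0,0,0,2],[0,-0.98,4.09,0,0,0,2],[0,-1.72,5.29,0,0,0,2],[0,-2.64,6.36,0,0,0,2]]'; python3 tgt.py .655 .0777 .267
```

```text
clock: 17.27
position: [0.474, 0.0744, 0.2707]
ee_rot: [-0.496, 0.503, -0.499, -0.502]
contact_force: [-4.8, -2.9, 9.7]
width: 0.0252
clock: 17.9
position: [0.4996, 0.14, 0.2707]
ee_rot: [0.496, -0.502, 0.499, 0.503]
contact_force: [-5.7, 0.9, 8.7]
width: 0.0253
clock 17.9 pos [0.4996 0.14   0.2707] yaw(tool y) -179.44 tilt 0.21
shift cm [  0.32 -15.48  -6.38]
q [  8.    9.9  88.6  -0.   81.7 -82.6] F [-5.7  0.9  8.7] M [-0.35  0.57 -0.06] w 0.0253
```

```bash
python3 -m crank '[[-0.05,-1.04,0.92,0,0,0,2],[-0.1,-2.2,1.66,0,0,0,2],[-0.1,-3.5,2.2,0,0,0,2],[-0.1,-4.86,2.53,0,0,0,2],[-0.1,-6.26,2.64,0,0,0,2]]' && python3 -m crank '[[0,-1.41,-0.11,0,0,0,2],[0,-2.78,-0.44,0,0,0,2],[0,-4.09,-0.98,0,0,0,2],[0,-5.29,-1.72,0,0,0,2],[0,-6.36,-2.64,0,0,0,2]]';  python3 -m crank '[[0,-0.92,-1.07,0,0,0,2],[0,-1.66,-2.28,0,0,0,2],[0,-2.2,-3.58,0,0,0,2],[0,-2.53,-4.96,0,0,0,2],[0,-2.64,-6.36,0,0,0,2]]'; python3 tgt.py .655 .0777 .267
python3 - <<'E'
from h import *
t=grab('top','t7.png'); P=cloud(t);Z=P[...,2]
d=grab('wrist','w7.png')
E
```

```text
clock: 18.52
position: [0.5628, 0.1673, 0.2709]
ee_rot: [0.497, -0.502, 0.498, 0.503]
contact_force: [-3.1, 1.1, 5.8]
width: 0.0254
clock: 19.15
position: [0.6279, 0.1417, 0.2708]
ee_rot: [0.498, -0.502, 0.497, 0.503]
contact_force: [-0.9, 4.1, 4.1]
width: 0.025
clock: 19.77
position: [0.6553, 0.0769, 0.2706]
ee_rot: [0.498, -0.502, 0.498, 0.502]
contact_force: [-0.8, 3.3, 4.3]
width: 0.0249
clock 19.775 pos [0.6553 0.0769 0.2706] yaw(tool y) -179.47 tilt 0.01
shift cm [0.36 0.03 0.08]
q [  0.6  22.3  71.    0.   86.7 -89.9] F [-0.8  3.3  4.3] M [ 0.62  0.19 -0.01] w 0.0249
```

View pics/t7.png

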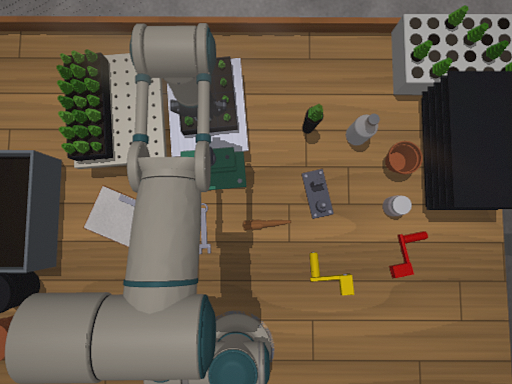

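View pics/w7.png

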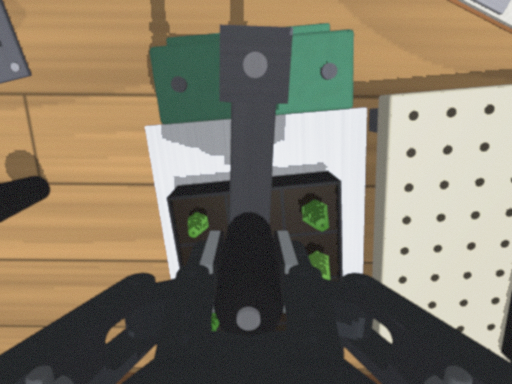

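One full turn is done: the crank is still down and the tray is undisturbed. Checking the deck's rise.

Run:
```python
from h import *
d=load('w7.png');P=cloud(d);Z=P[...,2]
def pl(u0,u1,v0,v1):
    z=Z[v0:v1,u0:u1]; z=z[(z>.06)&(z<.13)]; return round(float(np.median(z)),4),z.size
print('deck right',pl(346,360,130,220),'left',pl(160,175,140,170),'slab',pl(388,400,105,250),pl(420,480,120,260))
m=np.zeros(Z.shape,bool);m[30:100,225:290]=1;m&=(Z>.24)&(Z<.258);print('hub',np.median(Z[m]))
```

```text
deck right (0.0937, 1253) left (0.0939, 449) slab (0.1049, 1737) (0.1049, 8363)
hub 0.24903654582860435
```

```bash
python3 -m crank '[[0,0.11,-1.41,0,0,0,2],[0,0.44,-2.78,0,0,0,2],[0,0.98,-4.09,0,0,0,2],[0,1.72,-5.29,0,0,0,2],[0,2.64,-6.36,0,0,0,2]]' && python3 -m crank '[[0,1.07,-0.92,0,0,0,2],[0,2.28,-1.66,0,0,0,2],[0,3.58,-2.2,0,0,0,2],[0,4.96,-2.53,0,0,0,2],[0,6.36,-2.64,0,0,0,2]]' && python3 -m crank '[[0,1.41,0.11,0,0,0,2],[0,2.78,0.44,0,0,0,2],[0,4.09,0.98,0,0,0,2],[0,5.29,1.72,0,0,0,2],[0,6.36,2.64,0,0,0,2]]'; python3 tgt.py .655 .0777 .267
```

```text
clock: 20.5
position: [0.6289, 0.0131, 0.2706]
ee_rot: [-0.498, 0.502, -0.498, -0.502]
contact_force: [2.5, 2.6, 2.9]
width: 0.0254
clock: 21.12
position: [0.5653, -0.0136, 0.2708]
ee_rot: [-0.498, 0.503, -0.498, -0.502]
contact_force: [3.0, 1.4, 2.8]
width: 0.0251
clock: 21.75
position: [0.5008, 0.0126, 0.2708]
ee_rot: [-0.497, 0.503, -0.498, -0.502]
contact_force: [2.0, -3.3, 5.6]
width: 0.0252
clock 21.75 pos [0.5008 0.0126 0.2708] yaw(tool y) -179.45 tilt 0.12
shift cm [  0.35 -15.48   6.37]
q [ -6.4   8.2  90.7  -0.1  81.1 -97. ] F [ 2.  -3.3  5.6] M [-0.33 -0.55  0.02] w 0.0252
```

```bash
python3 -m crank '[[0,0.92,1.07,0,0,0,2],[0,1.66,2.28,0,0,0,2],[0,2.2,3.58,0,0,0,2],[0,2.53,4.96,0,0,0,2],[0,2.64,6.36,0,0,0,2]]' && python3 -m crank '[[0,-0.11,1.41,0,0,0,2],[0,-0.44,2.78,0,0,0,2],[0,-0.98,4.09,0,0,0,2],[0,-1.72,5.29,0,0,0,2],[0,-2.64,6.36,0,0,0,2]]' && python3 -m crank '[[0,-1.07,0.92,0,0,0,2],[0,-2.28,1.66,0,0,0,2],[0,-3.58,2.2,0,0,0,2],[0,-4.96,2.53,0,0,0,2],[0,-6.36,2.64,0,0,0,2]]'; python3 tgt.py .655 .0777 .267
```

```text
clock: 22.38
position: [0.4737, 0.0763, 0.2706]
ee_rot: [-0.497, 0.503, -0.498, -0.502]
contact_force: [1.0, -4.0, 4.0]
width: 0.0255
clock: 23.0
position: [0.499, 0.14, 0.2705]
ee_rot: [0.496, -0.502, 0.499, 0.503]
contact_force: [-1.5, -3.4, 6.4]
width: 0.025
clock: 23.62
position: [0.5616, 0.1677, 0.2705]
ee_rot: [0.496, -0.501, 0.499, 0.504]
contact_force: [-2.8, -0.9, 7.3]
width: 0.0252
clock 23.625 pos [0.5616 0.1677 0.2705] yaw(tool y) -179.38 tilt 0.34
shift cm [ 0.31 -9.25 -9.1 ]
q [  9.8  15.9  80.6   0.   83.9 -80.8] F [-2.8 -0.9  7.3] M [-0.73  0.44  0.05] w 0.0252
```

```bash
python3 -m crank '[[0,-1.41,-0.11,0,0,0,2],[0,-2.78,-0.44,0,0,0,2],[0,-4.09,-0.98,0,0,0,2],[0,-5.29,-1.72,0,0,0,2],[0,-6.36,-2.64,0,0,0,2]]' && python3 -m crank '[[0,-0.92,-1.07,0,0,0,2],[0,-1.66,-2.28,0,0,0,2],[0,-2.2,-3.58,0,0,0,2],[0,-2.53,-4.96,0,0,0,2],[0,-2.64,-6.36,0,0,0,2]]'; python3 tgt.py .655 .0777 .267
python3 - <<'E'
from h import *
d=grab('wrist','w8.png');P=cloud(d);Z=P[...,2]
def pl(u0,u1,v0,v1):
    z=Z[v0:v1,u0:u1]; z=z[(z>.06)&(z<.13)]; return round(float(np.median(z)),4),z.size
print('deck right',pl(346,360,130,220),'left',pl(160,175,140,170),'slab',pl(388,400,105,250),pl(420,480,120,260))
E
```

```text
clock: 24.25
position: [0.6259, 0.1437, 0.2705]
ee_rot: [0.497, -0.501, 0.498, 0.505]
contact_force: [-1.5, 2.6, 5.6]
width: 0.0255
clock: 24.88
position: [0.655, 0.0808, 0.2707]
ee_rot: [0.498, -0.502, 0.496, 0.504]
contact_force: [2.4, 4.0, 5.7]
width: 0.0254
clock 24.875 pos [0.655  0.0808 0.2707] yaw(tool y) -179.37 tilt 0.28
shift cm [ 0.37  0.   -0.31]
q [  0.8  22.3  70.9   0.3  86.7 -89.8] F [2.4 4.  5.7] M [ 0.57 -0.24  0.02] w 0.0254
deck right (0.1036, 1255) left (0.1038, 447) slab (0.105, 1734) (0.1049, 8363)
```

```bash
python3 -m crank '[[0,0.11,-1.41,0,0,0,2],[0,0.44,-2.78,0,0,0,2],[0,0.98,-4.09,0,0,0,2],[0,1.72,-5.29,0,0,0,2],[0,2.64,-6.36,0,0,0,2]]'; python3 -m crank '[[0,0,0,0,0,0,2],[0,0,0,0,0,0,2]]'
python3 - <<'E'
from h import *
d=grab('wrist','w9.png'); print(manip.get_state()['position'])
E
```

```text
clock: 25.55
position: [0.6304, 0.0152, 0.2709]
ee_rot: [-0.499, 0.503, -0.496, -0.502]
contact_force: [5.4, 0.3, 5.0]
width: 0.025
clock: 25.8
position: [0.6294, 0.0141, 0.2708]
ee_rot: [-0.497, 0.503, -0.498, -0.502]
contact_force: [2.9, -3.0, 5.5]
width: 0.0252
[0.62944199 0.01414588 0.27082227]
```

View pics/w9.png

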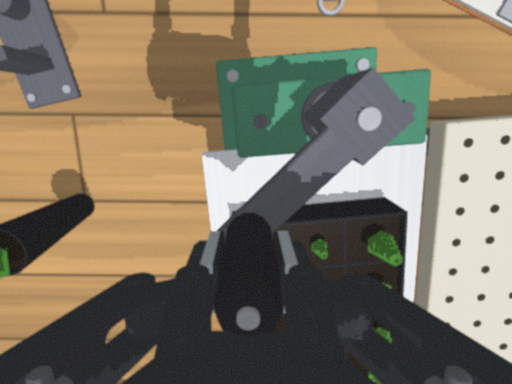

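Run:
```python
from h import *
d=load('w9.png');P=cloud(d);Z=P[...,2]
def pl(u0,u1,v0,v1):
    z=Z[v0:v1,u0:u1]; z=z[(z>.06)&(z<.13)]; return round(float(np.median(z)),4),round(float(z.mean()),4),z.size
print('deck right',pl(408,420,150,190),pl(410,418,200,280),'left',pl(210,230,160,210),'slab',pl(440,448,140,300),pl(470,505,140,300))
m=np.zeros(Z.shape,bool);m[80:160,325:410]=1;m&=(Z>.24)&(Z<.258);print('hub',np.median(Z[m]))
```

```text
deck right (0.1049, 0.1049, 478) (0.1048, 0.1048, 596) left (0.1051, 0.105, 998) slab (0.1048, 0.1046, 1273) (0.1049, 0.1049, 5577)
hub 0.24889695960800945
```

The deck (0.1049) and slab (0.1048) are level to well under 1 mm. Releasing and retreating upwards.

```bash
python3 -m crank '[[0,0,0,0,0,0,3.2],[0,0,0,0,0,0,5],[0,0,0,0,0,0,7],[0,0,0,0,0,0,8],[0,0,0,0,0,0,8]]';python3 -m crank '[[-2,0,0,0,0,0,8],[-5,0,0,0,0,0,8],[-8.5,0,0,0,0,0,8],[-12,0,0,0,0,0,8],[-15,0,0,0,0,0,8]]'; python3 -m crank '[[-2,3,0,0,0,0,8],[-3,6,0,0,0,0,8],[-3,9,0,0,0,0,8],[-3,9,0,0,0,0,8],[-3,9,0,0,0,0,8]]'
python3 - <<'E'
from h import *
d=grab('wrist','w10.png'); grab('scene','s10.png'); st=manip.get_state(); print(st['position'],st['contact_force'],st['clock'])
P=cloud(d);Z=P[...,2];np.save('pics/Z10.npy',Z)
E
```

```text
clock: 26.48
position: [0.6292, 0.0141, 0.2705]
ee_rot: [0.498, -0.502, 0.498, 0.502]
contact_force: [0.2, -1.0, -0.1]
width: 0.0805
clock: 27.1
position: [0.6293, 0.014, 0.4222]
ee_rot: [-0.498, 0.503, -0.497, -0.502]
contact_force: [-0.3, -0.0, -0.2]
width: 0.0801
clock: 27.72
position: [0.5397, 0.0131, 0.4506]
ee_rot: [-0.498, 0.503, -0.497, -0.502]
contact_force: [0.8, -0.3, 0.4]
width: 0.08
[0.54013603 0.01309793 0.44997181] [-0.0569473  -1.00815616  0.50343738] 27.825
```

View pics/w10.png

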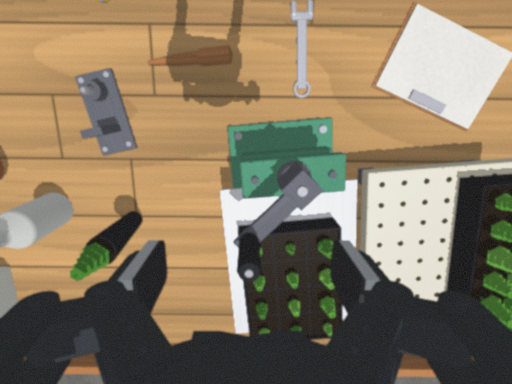

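View pics/s10.png

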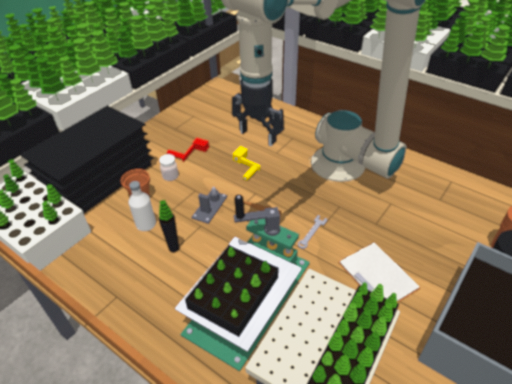

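The wrist view shows the crank on the screw (stud at (303,190), grip at (249,273)), with the tray on the deck and the robot clear. Final numbers:

Run:
```python
from h import *
d=load('w10.png');P=cloud(d);Z=P[...,2]
def pl(u0,u1,v0,v1):
    z=Z[v0:v1,u0:u1]; z=z[(z>.06)&(z<.13)]; return round(float(np.median(z)),4),z.size
print('deck R',pl(346,354,195,240),'L',pl(226,236,200,300),'slab',pl(366,376,180,280),pl(385,450,180,280))
m=np.zeros(Z.shape,bool);m[160:220,275:330]=1;m&=(Z>.24)&(Z<.258);print('hub top z',np.median(Z[m]),Z[m].std(),'stud',onplane(d,303,190,.251),'grip',onplane(d,249,273,.325))
st=manip.get_state(); print(st['clock'],st['contact_force'])
manip.sign_off()
```

```text
deck R (0.1049, 360) L (0.105, 802) slab (0.1047, 768) (0.1049, 6453)
hub top z 0.24882697330874587 0.001643811213643073 stud [0.56303725 0.07739852 0.251     ] grip [0.6299218  0.01424119 0.325     ]
27.825 [-0.0569473  -1.00815616  0.50343738]
the job is handed in; nothing more can be done
```

The job is handed in, finished at 27.8 s of the 72 s allowed; `sign_off` gives no verdict.

I took the dark steel crank from its stand by the hub and lowered it onto the square with no measurable contact force. I then wound about 2.1 turns clockwise by the hand grip, with sideways forces of about 6 N or less. Last, I let go and backed the arm clear.

**Last checks:**
- **Deck level:** the deck reads 0.1049–0.1050 m and the slab 0.1047–0.1049 m, so they agree within about 0.3 mm.
- **Crank seated:** the hub's top is at 0.2488 m against 0.249 m expected, so it is fully down and upright.
- **Crank on the axis:** the hub's stud measures (0.563, 0.077), about 1.5 mm from the measured screw axis. Earlier close views put it 1–2 mm to the other side, which is within the camera calibration.
- **Tray and table:** by eye in the last pictures, the tray stands in place and nothing else has moved; I did not measure these positions.
- **Robot clear:** the wrist force is about zero.

No check failed.

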